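# Sound the depth of a newly drilled brush-block hole

## Task

I have drilled a new hole in the wooden brush block and want to know how deep it is. Take the depth gauge by its red head, set its steel foot down flat on the block over the one empty hole, then slide the rod slowly and gently down until it stops on the bottom of the hole. Let go and leave the gauge standing there, foot flat and rod on the bottom, for me to read, without disturbing the other things on the desk.

Things in the scene. Friction and masses are not known exactly. Their poses are not given: they have to be found in the camera images.
- gauge_head (a point): Centre of the depth gauge's red head, a square block 20 x 20 mm and 30 mm tall (15 mm above and below this point) on top of its rod, flats parallel to the foot's sides. It is fixed to the rod and goes down with it. Its height above the foot's underside is 132 mm less the rod's reading. z axis up, along the rod. The gauge (about 0.39 kg in all, rod and head 0.07 kg) stands loose and upright on the desk.
- gauge_foot (a point): Centre of the flat underside of the gauge's foot, on the rod's axis. The foot is a steel bar 100 mm long (x axis) by 30 mm wide (y axis) by 14 mm high; a boss on it, 22 mm across, reaches 36 mm above the underside. z axis up. When the gauge is lifted by its head the foot slips down the rod and hangs at its stop (reading -0.010).
- gauge_rod (a joint): The gauge's reading, m: how far the tip of its 7 mm rod stands out below the foot's underside (negative: drawn back inside the foot). It grows as the rod goes down, from a stop at -0.010 to a stop at 0.062; starts at -0.010 to -0.002. The rod slides through the foot with a steady friction of about 2 N (less than the foot weighs) and stays where it is left.
- hole_mouth (a point): Centre of the mouth of the one empty hole in the brush block, level with the block's flat top, 70 mm above the desk; x, y axes as the block's, z up. The hole is upright, 10 mm across, slightly chamfered and blind, with a hard flat bottom (hole_floor). Its depth is not known: somewhere between 28 and 54 mm. Pencilled centre lines cross at it.
- brush_block: Pale beech block that does not move, 250 mm (x) by 90 mm (y) by 70 mm high; origin at the centre of its underside. The empty hole is midway across it at x = -70 mm, the end nearer the robot. Four brushes stand upright in its far end, at x = 58 to 104 mm, their tips up to 150 mm above the block's top.
- eraser: Bystander: white eraser, 45 x 22 x 13 mm, lying between the work places. Not to be moved. Origin at the centre of its underside.
- marker: Bystander: yellow marker pen with green cap, 125 x 15 x 14 mm, lying between the work places. Not to be moved. Origin at the centre of its underside.
- jar: Bystander: empty clear glass, 74 mm across, 95 mm high, at the far side. Not to be moved. Origin at the centre of its underside.
- pot: Bystander: white lidded pot, 64 mm across, 60 mm high, at the far side. Not to be moved. Origin at the centre of its underside.
- tin: Bystander: flat blue tin, 60 x 95 x 20 mm, at the far side. Not to be moved. Origin at the centre of its underside.
- tape: Bystander: roll of masking tape lying flat, 90 mm across, 24 mm high, near the robot. Not to be moved. Origin at the centre of its underside.
- brush: Bystander: small paint brush lying near the robot, 176 mm long, 11 mm thick. Not to be moved. Origin at the centre of its underside.
There are look-alikes about, which are no part of the job. Leave any orange look-alike of the part that bears gauge_head alone.

How it is judged:
On the way, in this order (a step that is already met when the one before it is completed fails the run):
1. the gauge's foot stands flat on the block over the hole (horizontal distance between gauge_foot and hole_mouth below 0.006 m and z of gauge_foot in the frame of hole_mouth between -0.002 and 0.002 m and angle between gauge_foot's own z axis and vertical below 0.04 rad), for 0.1 s.
2. with the foot still flat, the rod is felt down onto the bottom of the hole (all of step 1 and contact force between gauge_rod and hole_floor above 0.3 N), for 0.2 s.
At the end, for the whole second after the job is handed in: The released gauge stands at rest, foot flat on the block (within 2 mm of its top, upright within 0.04 rad, centre within 6 mm of the hole's centre), the rod's tip touching the bottom of the hole (0.2 N or more; the rod alone weighs about 0.7 N; reading over 24 mm) (all of step 1 and value of joint gauge_rod above 0.024 m and contact force between gauge_rod and hole_floor above 0.2 N and linear speed of gauge below 0.01 m/s).
It fails at once if the rod is forced against the bottom of the hole (over 20 N) (contact force between gauge_rod and hole_floor above 20 N).
It fails at once if the gauge is banged or forced onto the block (foot over 25 N) (contact force between gauge and brush_block above 25 N).
It fails at once if another thing on the desk is disturbed (moved over 15 mm) (distance of any of eraser, marker, jar, pot, tin, tape, brush from where it was at the start of the episode above 0.015 m).
It also fails if it takes over 53 s, if anything falls off the work surface, if the arm or the gripper's body presses on something with over 40 N, if the wrist force passes 120 N, or if a joint passes its speed limit or range.

## Robot

A 6-joint arm with a two-finger parallel gripper is mounted at the origin on the work surface. World frame = base frame: x ahead of the robot, y to its left, z up, the work surface at z = 0. Lengths are in m, angles in rad, forces in N, time in s.
With the tool pointing down it reaches from about 0.375 to 0.975 m from the base axis. Payload 3.8 kg.
Tool frame: the origin (TCP) lies where the fingers leave the gripper's body, on its centre line; the fingertips stand 73 mm ahead of it and the grasp point (between the pads) lies 54 mm ahead of it (nose_length is the distance from the TCP to the fingertips, in m); z points along the fingers, y is the line along which they close (so a half turn about z gives the same grasp; the last joint's range is limited). The gripper opens to 85 mm and grips with 20 to 120 N. Pads are 22 mm wide; open, the fingers measure 114 mm over their backs; the gripper's body (76 mm by 85 mm) begins 54 mm behind the grasp point. The pads swing forward as they close: fully open they stand 13 mm farther back than shut.
Start: joints at [-1.346, 0.264, 1.604, -0, 1.274, -0.037], TCP at [0.175, -0.652, 0.304] pointing down, gripper open.
Joint ranges: [-2.63, 2.63], [-0.94, 2.18], [0.31, 2.57], [-1.31, 4.45], [0, 2.66], [-2.55, 2.55]. Speed limits (rad/s): [2.57, 2.57, 3.14, 3.14, 3.14, 3.14].

## Interface

Orientations are given as a rotation vector (axis times angle).
In Python, from workcell import read_state, read_camera, calibration, finish_job, look_for, cut_out, tip_of, nose_length gives the robot as it stands.
- The arm moves only by the tool step_arm, never from a script. Its argument "targets" is a list of rows, each a list of 3 entries, a list of its own where there are three numbers: the turn, a rotation vector about the tool's x, y, z in rad, then the shift along the tool's x, y, z in mm, then the finger opening in mm, from 0 to 85.4. In form: [[[ax, ay, az], [x, y, z], grip], ...]. A call has 1 to 5 rows; each row shifts and turns the commanded pose from where the row before left it, along the tool's axes as they then stand; what a row does not reach is not made up. A row lasts 1/12 s, in which the tool goes at most 41.7 mm and 7.16 degrees, less where a joint would pass 70% of its speed; a pose out of reach is approached as far as the arm can. A call with a gripper value outside its range is refused whole. The fingers move at their own pace and stop on an object; "grip_force" is the grip in N (left out, the last holds). Time passes only in rows, so rows that do not move let the fingers close. It gives the time, the measured TCP pose, the force, the opening and the grip force at its end, in the units of the state.
- read_state(): the state, without advancing time (a new reading comes with each control period).
- read_camera(name): name is "side" or "top"; returns the picture (400x640x3 uint8, red, green, blue); there is no depth.
- calibration(name): a dict with "camera_matrix" (3x3 intrinsics, pixels), "dist_coeffs" ([k1, k2, p1, p2, k3] as OpenCV has them; the pictures are not rectified), "R" (3x3) and "t" (3): a world point X has camera coordinates R X + t. Camera axes: x right, y down, z forward; pixel columns grow to the right and rows downward; lengths in m; the calibration is good to about 2 mm. A picture is of the moment at which its call begins. calibration takes no time and is no camera call.
- finish_job(): hands the job in; it is judged then, once.
Trained networks look in the newest picture that a camera, given by its name, has taken for a name from the list of things; names that differ only in an ending like _2 or _b are one class to them, and where a whole thing is asked for, a point or a joint stands for the part that bears it (a point fixed in the world has none). Each returns a list of dicts, best first, with "score" (0 to 1); they miss things now and then, are a little off and sometimes report something else, mostly with a low value. They report only what shows in the picture. A call takes as long as a camera call. They do not tell look-alikes from the thing itself.
- look_for(camera, query): "extent" ([left, top, right, bottom] in pixels, round what is visible of it).
- cut_out(camera, query): "region" (400x640 bool, what is visible of it) and "extent" ([left, top, right, bottom] in pixels, round what is visible of it).
- tip_of(camera, query): "at" ([row, column] in pixels: a listed point, or the origin of a listed thing).
The state is a dict: "time": time; "q": joint angles; "joint_vel": joint speeds; "joint_torque": joint torques, N m; "tool_pos": TCP position; "tcp_rot": TCP orientation; "wrist_force": force on the tool from outside, world axes, zero at the start; "torque": the same for the moment, N m; "width": opening from 0.0 (shut) to 1.0 (fully open); "grip_force": force on a finger pad.
Only numpy, scipy, OpenCV 4.12 (cv2) and the standard library are available. Lean on these libraries where they do the work, as an engineer would, in place of code of your own. Each camera call takes 0.05 s, during which the arm holds its last target. There are 200 camera calls.

## Working session

There is one attempt and no reset: what is moved stays moved. The work goes in short steps, Python scripts to look and compute and a tool call to move; the robot and the scene stay as the last step left them, time stands still between calls to the robot, and variables do not carry over. Pictures are saved under pics/ and viewed, at most 10 in all, crops included, and the job is handed in when it is done.

Besides the shell and the picture viewer there is one more tool, called after ">>>" as a command line: name --argument value ..., lists and objects as JSON in quotes. step_arm: Moves the arm, as the interface text tells. Its arguments: {"type":"object","properties":{"targets":{"type":"array","items":{"type":"array"}},"grip_force":{"type":"number"}},"required":["targets"]}

```bash
mkdir -p pics; cat > h.py <<'E'
import numpy as np,cv2
from workcell import *
def ray(cam,uv):
    c=calibration(cam);K=np.array(c["camera_matrix"]);d=np.array(c["dist_coeffs"]);R=np.array(c["R"]);t=np.array(c["t"])
    p=cv2.undistortPoints(np.array(uv,float).reshape(-1,1,2),K,d).reshape(-1,2)
    D=np.c_[p,np.ones(len(p))]@R; return -R.T@t,D
def onz(cam,uv,z):
    o,D=ray(cam,uv); return o+D*((z-o[2])/D[:,2])[:,None]
def proj(cam,X):
    c=calibration(cam);R=np.array(c["R"]);t=np.array(c["t"])
    return cv2.projectPoints(np.array(X,float).reshape(-1,1,3),cv2.Rodrigues(R)[0],t,np.array(c["camera_matrix"]),np.array(c["dist_coeffs"]))[0].reshape(-1,2)
def tri(uv1,uv2):
    o1,d1=ray("top",[uv1]);o2,d2=ray("side",[uv2]);d1=d1[0];d2=d2[0]
    s=np.linalg.lstsq(np.c_[d1,-d2],o2-o1,rcond=None)[0]
    a=o1+s[0]*d1;b=o2+s[1]*d2; return (a+b)/2,np.linalg.norm(a-b)
def snap(cam,name,box=None,f=1):
    im=read_camera(cam)[:,:,::-1]
    if box: im=im[box[1]:box[3],box[0]:box[2]]
    cv2.imwrite("pics/"+name,cv2.resize(im,None,fx=f,fy=f,interpolation=cv2.INTER_CUBIC))
E
python3 - <<'E'
from h import *
np.set_printoptions(precision=4,suppress=True)
snap("top","t0.png");snap("side","s0.png")
for c in("top","side"):
    print(c,ray(c,[[320,200]]))
    for q in("gauge_head","gauge_foot","hole_mouth","brush_block"):
        print(q,[(np.round(r["at"],1),round(r["score"],2)) for r in tip_of(c,q)])
    for q in("gauge_head","gauge_foot","brush_block","eraser","marker"):
        print(q,[(np.round(r["extent"],1),round(r["score"],2)) for r in look_for(c,q)])
E
```

```text
top (array([0.4483, 0.0174, 1.1739]), array([[ 0.0887, -0.0172, -0.9959]]))
gauge_head [(array([207.7, 202. ]), 0.66), (array([152.4, 211.4]), 0.5), (array([190.9, 252.8]), 0.42)]
gauge_foot [(array([210.9, 214.5]), 0.59), (array([195.7, 259.8]), 0.58), (array([281. , 409.6]), 0.23)]
hole_mouth [(array([225.9, 393.7]), 0.69)]
brush_block [(array([206.2, 389.4]), 0.64)]
gauge_head [(array([200.4, 200.2, 215. , 212.4]), 0.64), (array([248. , 187.5, 261.3, 196.1]), 0.4)]
gauge_foot [(array([197.4, 192.3, 232.1, 230.5]), 0.83), (array([211. , 149.1, 240.6, 173.2]), 0.76), (array([248.5, 180.3, 271. , 214.3]), 0.62)]
brush_block [(array([373. , 152.7, 417.5, 251. ]), 0.91)]
eraser [(array([313.8, 228.3, 328.5, 247.5]), 0.4)]
marker [(array([315.1, 159.9, 322.7, 209. ]), 0.62)]
side (array([ 0.3611, -0.4648,  0.7127]), array([[ 0.2476,  0.5661, -0.7863]]))
gauge_head [(array([131.4, 288.3]), 0.59), (array([110.1, 256.8]), 0.59), (array([ 96.6, 308.9]), 0.49)]
gauge_foot [(array([174. , 292.2]), 0.79), (array([145.2, 263.3]), 0.71), (array([134.3, 309.2]), 0.57)]
hole_mouth [(array([287.6, 315.9]), 0.57)]
brush_block [(array([292.2, 350.9]), 0.75), (array([168. , 186.9]), 0.59), (array([234.2, 274.7]), 0.32)]
gauge_head [(array([252.8, 104. , 264.2, 135.7]), 0.72), (array([284.5, 126.1, 295.4, 162.3]), 0.63), (array([306.6,  92.9, 313.6, 126.4]), 0.44)]
gauge_foot [(array([277.1, 127.1, 313. , 184. ]), 0.89), (array([248.6, 101.8, 280.4, 161.6]), 0.85), (array([303.1,  94. , 318.6, 149.1]), 0.68), (array([420.6, 209. , 454.1, 243.1]), 0.32)]
brush_block [(array([285.9, 211.2, 423.5, 331.6]), 0.75)]
eraser [(array([265.7, 222.3, 283.6, 243. ]), 0.62)]
marker [(array([310.5, 200.6, 353.9, 224.4]), 0.93)]
```

View pics/t0.png

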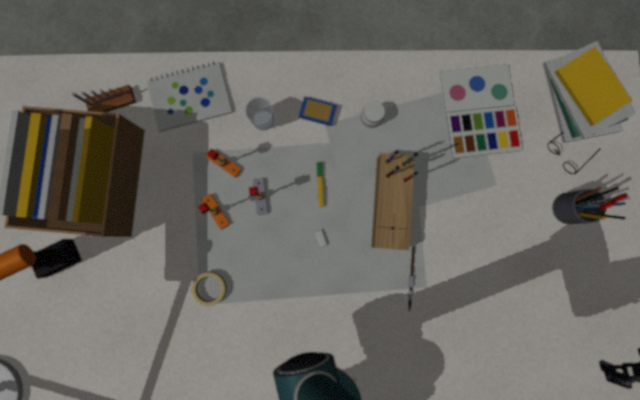

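View pics/s0.png

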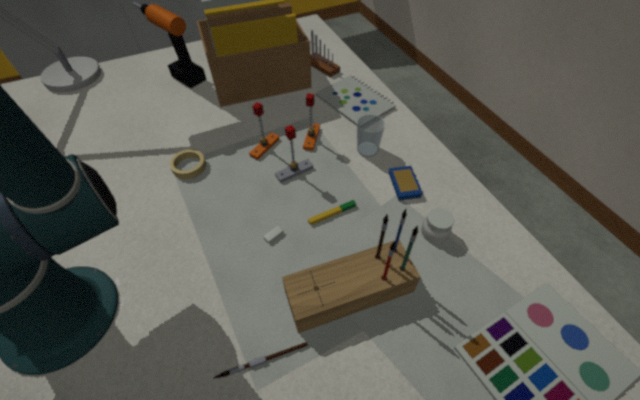

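The steel-footed gauge is the middle one: top head ≈(253,191), side head ≈(290,131). The other two have orange feet and are the look-alikes. The empty hole is at the pencil cross, ≈(394,228) top and ≈(316,288) side.

```bash
python3 - <<'E'
from h import *
np.set_printoptions(precision=4,suppress=True)
a=read_camera("top")[:,:,::-1];
T=cut_out("top","gauge_foot");B=cut_out("top","brush_block")
H=cut_out("top","gauge_head")
b=read_camera("side")[:,:,::-1]
S=cut_out("side","gauge_foot");SH=cut_out("side","gauge_head")
f=lambda im,x,y,w,h,k:cv2.resize(im[y:y+h,x:x+w],None,fx=k,fy=k,interpolation=cv2.INTER_CUBIC)
A=np.hstack([f(a,190,140,90,100,4),f(a,365,140,60,120,4)[:400]]);
A=np.hstack([f(a,195,140,90,100,4),f(a,365,155,60,100,4)])
C=np.hstack([f(b,240,90,90,100,4),f(b,280,240,100,100,4)])
cv2.imwrite("pics/a.png",A);cv2.imwrite("pics/c.png",C)
for n,L in(("T",T),("H",H),("S",S),("SH",SH),("B",B)):
    for r in L:
        ys,xs=np.nonzero(r["region"]);print(n,np.round(r["extent"],1),xs.mean(),ys.mean(),len(xs),r["score"])
print("head",tri((252.8,190.9),(288.3,131.4)))
print("foot",tri((259.8,195.7),(292.2,174)),onz("top",[(259.8,195.7)],0),onz("side",[(292.2,174)],0))
print("hole",tri((393.7,225.9),(315.9,287.6)),onz("top",[(393.7,225.9)],.07),onz("side",[(315.9,287.6)],.07))
r=B[0]["region"].astype(np.uint8)
p=cv2.findContours(r,0,1)[0];p=max(p,key=len)
w=onz("top",p.reshape(-1,2).astype(float),.07)[:,:2]
print(cv2.minAreaRect((w*1000).astype(np.float32)))
E
```

```text
T [248.4 177.3 269.5 214.4] 258.88967136150234 195.30046948356807 426 0.78
T [208.6 147.6 243.1 177.7] 223.3573200992556 162.00248138957815 403 0.68
T [198.8 193.7 229.8 228.1] 213.16590909090908 209.45 440 0.64
H [209.3 148.9 218.3 157.9] 213.18421052631578 153.92105263157896 76 0.61
S [248.7 106.5 275.9 156.4] 262.0705596107056 137.04136253041364 411 0.91
S [273.2 125.8 312.7 185.5] 292.75344563552835 160.8116385911179 653 0.76
S [302.9  92.  317.5 150.7] 311.01769911504425 125.59734513274336 452 0.6
S [266.  222.3 281.6 241.9] 274.05797101449275 234.18357487922705 207 0.38
SH [285.7 124.3 297.9 163.6] 291.21153846153845 137.9278846153846 208 0.65
SH [305.9  93.  313.9 128.3] 310.3720930232558 106.69767441860465 172 0.64
SH [251.7 104.7 266.4 137.6] 258.6756756756757 114.01081081081081 185 0.55
B [371.1 154.7 418.7 250.3] 392.42849433351324 200.44468429573664 3706 0.63
head (array([0.562 , 0.1638, 0.1413]), np.float64(0.006042395009937134))
foot (array([ 0.5631,  0.1659, -0.0091]), np.float64(0.010316943111904776)) [[0.5672 0.1637 0.    ]] [[0.5555 0.1588 0.    ]]
hole (array([ 0.4725, -0.1911,  0.0726]), np.float64(0.0074332961072397325)) [[ 0.4762 -0.1925  0.07  ]] [[ 0.4693 -0.1893  0.07  ]]
((547.2417602539062, -194.20849609375), (110.15216827392578, 262.6480407714844), 84.6856918334961)
```

View pics/a.png

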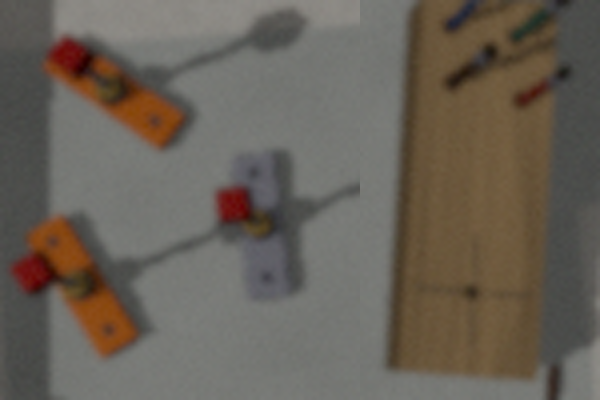

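View pics/c.png

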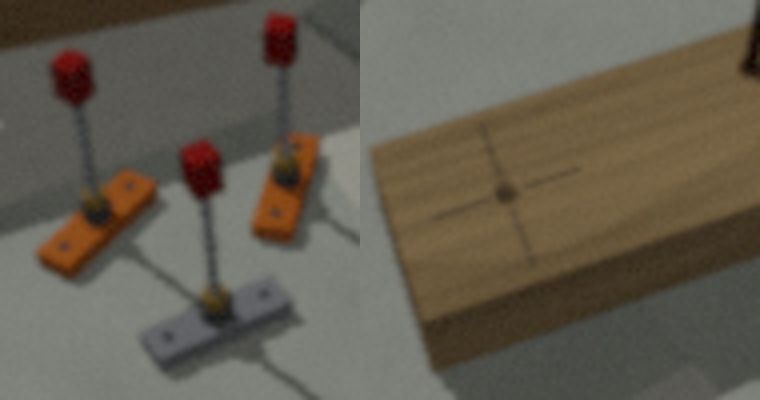

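```bash
python3 - <<'E'
from h import *
np.set_printoptions(precision=4,suppress=True)
print("hole",tri((393,228),(316.5,288.2)),onz("top",[(393,228)],.07),onz("side",[(316.5,288.2)],.07))
print("head",tri((253.5,191),(290.5,132.2)),onz("top",[(253.5,191)],.14),onz("side",[(290.5,132.2)],.135))
T=np.array([(233,152),(288,150),(297,297),(249,300)])/4+[195,140]
S=np.array([(141,340),(275,278),(293,300),(163,362)])/4+[240,90]
for c,P in(("top",T),("side",S)):
    w=onz(c,P,.014);print(c,w,w.mean(0))
B=np.array([(388,368),(537,377),(553,95),(417,12)])/4.;B=B-[90,0]+[365,155]
print("block top",onz("top",B,.07))
Sb=np.array([(372,150),(428,320),(760,208),(740,30)])/4.-[90,0]+[280,240]
print("block side",onz("side",Sb,.07))
e=look_for("top","eraser")[0]["extent"];m=look_for("top","marker")[0]["extent"]
print(onz("top",[e[:2],e[2:],m[:2],m[2:]],.01))
s=read_state();print(s["tool_pos"],s["tcp_rot"],cv2.Rodrigues(np.array(s["tcp_rot"]))[0],s["time"])
E
```

```text
hole (array([ 0.4704, -0.1906,  0.0691]), np.float64(0.000835780222197506)) [[ 0.4708 -0.1905  0.07  ]] [[ 0.4698 -0.1909  0.07  ]]
head (array([0.5642, 0.1619, 0.1389]), np.float64(0.0015117509097061696)) [[0.5648 0.1616 0.14  ]] [[0.5648 0.1663 0.135 ]]
top [[0.6149 0.1797 0.014 ]
 [0.6158 0.142  0.014 ]
 [0.5146 0.1364 0.014 ]
 [0.513  0.1691 0.014 ]] [0.5646 0.1568 0.014 ]
side [[0.5108 0.162  0.014 ]
 [0.6112 0.1762 0.014 ]
 [0.6139 0.1525 0.014 ]
 [0.5169 0.1383 0.014 ]] [0.5632 0.1573 0.014 ]
block top [[ 0.4225 -0.1344  0.07  ]
 [ 0.4151 -0.2312  0.07  ]
 [ 0.5992 -0.2479  0.07  ]
 [ 0.6556 -0.1597  0.07  ]]
block side [[ 0.4206 -0.1437  0.07  ]
 [ 0.4137 -0.231   0.07  ]
 [ 0.5739 -0.2477  0.07  ]
 [ 0.6134 -0.1608  0.07  ]]Traceback (most recent call last):
  File "<stdin>", line 13, in <module>
IndexError: list index out of range
```

```bash
cat >> h.py <<'E'
def plan(p,yaw=None):
    """tool-axis shift (mm) to put TCP at p; tool pointing down with given world yaw of tool y"""
    s=read_state();R=cv2.Rodrigues(np.array(s["tcp_rot"]))[0];pos=np.array(s["tool_pos"])
    print("t",s["time"],"pos",pos,"width",s["width"],"F",s["wrist_force"],"R",R.ravel())
    print("shift mm",R.T@(np.array(p)-pos)*1000)
    if yaw is not None:
        Y=np.array([np.cos(yaw),np.sin(yaw),0]);Z=np.array([0,0,-1.]);G=np.c_[np.cross(Y,Z),Y,Z]
        print("turn",cv2.Rodrigues(R.T@G)[0].ravel())
E
python3 - <<'E'
from h import *
np.set_printoptions(precision=4,suppress=True)
plan((.564,.160,.194+.04),.12)
plan((.564,.160,.194+.04),.12+np.pi/2)
E
```

```text
t 1.4 pos [ 0.1747 -0.652   0.3039] width 1.0012168175663676 F [ 0.7398  0.6432 -0.3493] R [ 0.9659  0.2588  0.      0.2588 -0.9659 -0.      0.      0.     -1.    ]
shift mm [ 586.1733 -683.5976   69.8746]
turn [ 0.     0.    -1.429]
t 1.4 pos [ 0.1747 -0.652   0.3039] width 1.0012168175663676 F [ 0.7398  0.6432 -0.3493] R [ 0.9659  0.2588  0.      0.2588 -0.9659 -0.      0.      0.     -1.    ]
shift mm [ 586.1733 -683.5976   69.8746]
turn [ 0.      0.     -2.9998]
```

>>> step_arm --targets '[[[0, 0, 0], [26.6, -31.1, 0], 85], [[0, 0, 0], [26.6, -31.1, 0], 85], [[0, 0, 0], [26.6, -31.1, 0], 85], [[0, 0, 0], [26.6, -31.1, 0], 85], [[0, 0, 0], [26.6, -31.1, 0], 85]]'

```text
time: 1.82
tool_pos: [0.2633, -0.4657, 0.3038]
tcp_rot: [3.115, 0.409, 0.0]
wrist_force: [1.5, -0.1, -0.2]
width: 0.99
grip_force: 0.0
```

>>> step_arm --targets '[[[0, 0, 0], [26.6, -31.1, 0], 85], [[0, 0, 0], [26.6, -31.1, 0], 85], [[0, 0, 0], [26.6, -31.1, 0], 85], [[0, 0, 0], [26.6, -31.1, 0], 85], [[0, 0, 0], [26.6, -31.1, 0], 85]]'

```text
time: 2.23
tool_pos: [0.3515, -0.281, 0.3042]
tcp_rot: [3.114, 0.409, 0.001]
wrist_force: [1.3, 0.0, 0.4]
width: 0.998
grip_force: 0.0
```

>>> step_arm --targets '[[[0, 0, 0], [26.6, -31.1, 0], 85], [[0, 0, 0], [26.6, -31.1, 0], 85], [[0, 0, 0], [26.6, -31.1, 0], 85], [[0, 0, 0], [26.6, -31.1, 0], 85], [[0, 0, 0], [26.6, -31.1, 0], 85]]'

```text
time: 2.65
tool_pos: [0.4398, -0.0962, 0.3044]
tcp_rot: [3.114, 0.41, 0.002]
wrist_force: [0.4, -0.7, 0.4]
width: 0.993
grip_force: 0.0
```

>>> step_arm --targets '[[[0, 0, 0], [26.6, -31.1, 0], 85], [[0, 0, 0], [26.6, -31.1, 0], 85], [[0, 0, 0], [26.6, -31.1, 0], 85], [[0, 0, 0], [26.6, -31.1, 0], 85], [[0, 0, 0], [26.6, -31.1, 0], 85]]'

```text
time: 3.07
tool_pos: [0.5281, 0.0887, 0.3043]
tcp_rot: [3.114, 0.411, 0.001]
wrist_force: [1.3, -0.9, -0.3]
width: 0.994
grip_force: 0.0
```

>>> step_arm --targets '[[[0, 0, -0.119], [0, 0, 0], 85], [[0, 0, -0.119], [0, 0, 0], 85], [[0, 0, -0.119], [0, 0, 0], 85], [[0, 0, -0.119], [0, 0, 0], 85], [[0, 0, -0.119], [0, 0, 0], 85]]'

```text
time: 3.48
tool_pos: [0.5276, 0.0868, 0.3039]
tcp_rot: [2.853, 1.314, 0.0]
wrist_force: [-0.2, -0.5, 0.4]
width: 0.999
grip_force: 0.0
```

>>> step_arm --targets '[[[0, 0, -0.119], [0, 0, 0], 85], [[0, 0, -0.119], [0, 0, 0], 85], [[0, 0, -0.119], [0, 0, 0], 85], [[0, 0, -0.119], [0, 0, 0], 85], [[0, 0, -0.119], [0, 0, 0], 85]]'

```text
time: 3.9
tool_pos: [0.5276, 0.0865, 0.304]
tcp_rot: [2.343, 2.092, 0.0]
wrist_force: [0.6, 0.4, -0.4]
width: 0.995
grip_force: 0.0
```

```bash
python3 - <<'E'
from h import *
np.set_printoptions(precision=4,suppress=True)
plan((.564,.160,.192),.12)
E
```

```text
t 3.9 pos [0.5276 0.0865 0.304 ] width 0.9948263212588953 F [ 0.5957  0.3742 -0.3661] R [ 0.1129  0.9936  0.0003  0.9936 -0.1129  0.      0.0001  0.0003 -1.    ]
shift mm [ 77.139   27.8496 112.038 ]
turn [ 0.0003 -0.     -0.2331]
```

>>> step_arm --targets '[[[0, 0, 0], [25.7, 9.3, 0], 85], [[0, 0, 0], [25.7, 9.3, 0], 85], [[0, 0, 0], [25.7, 9.3, 0], 85], [[0, 0, -0.117], [0, 0, 10], 85], [[0, 0, -0.117], [0, 0, 10], 85]]'

```text
time: 4.32
tool_pos: [0.5656, 0.1613, 0.2846]
tcp_rot: [2.081, 2.352, 0.003]
wrist_force: [-0.8, -0.3, -0.1]
width: 0.999
grip_force: 0.0
```

>>> step_arm --targets '[[[0, 0, 0], [0, 0, 25], 85], [[0, 0, 0], [0, 0, 25], 85], [[0, 0, 0], [0, 0, 22], 85], [[0, 0, 0], [0, 0, 15], 85], [[0, 0, 0], [0, 0, 5], 85]]'

```text
time: 4.73
tool_pos: [0.5625, 0.1593, 0.1886]
tcp_rot: [-2.088, -2.343, 0.007]
wrist_force: [0.0, 0.1, -0.5]
width: 0.993
grip_force: 0.0
```

```bash
python3 - <<'E'
from h import *
np.set_printoptions(precision=4,suppress=True)
plan((.564,.160,.192),.12)
a=read_camera("side")[90:190,240:340,::-1];b=read_camera("top")[140:240,195:295,::-1]
f=lambda i:cv2.resize(i,None,fx=4,fy=4,interpolation=cv2.INTER_CUBIC)
cv2.imwrite("pics/d.png",np.hstack([f(a),f(b)]))
E
```

```text
t 4.7333 pos [0.5625 0.1593 0.1886] width 0.9932532749531129 F [ 0.0328  0.0928 -0.5413] R [-0.1148  0.9934 -0.0053  0.9934  0.1148 -0.0013 -0.0007 -0.0054 -1.    ]
shift mm [ 0.5002  1.51   -3.4561]
turn [-0.0054  0.0006 -0.0049]
```

View pics/d.png

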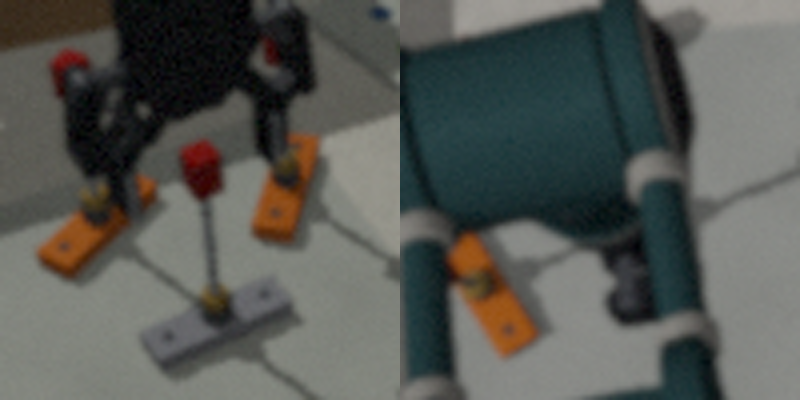

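The red head (side ≈(290,132)) sits midway between the two fingertips (≈(274,144) and ≈(307,130)), so I'll close on it.

>>> step_arm --targets '[[[0, 0, 0], [0, 1, -2], 60], [[0, 0, 0], [0, 0, 0], 45], [[0, 0, 0], [0, 0, 0], 35], [[0, 0, 0], [0, 0, 0], 28], [[0, 0, 0], [0, 0, 0], 24]]' --grip_force 40

```text
time: 5.25
tool_pos: [0.5659, 0.16, 0.1949]
tcp_rot: [2.09, 2.345, 0.002]
wrist_force: [-1.2, 0.2, -0.3]
width: 0.296
grip_force: 0.0
```

>>> step_arm --targets '[[[0, 0, 0], [0, 0, 0], 22], [[0, 0, 0], [0, 0, 0], 18], [[0, 0, 0], [0, 0, 0], 15], [[0, 0, 0], [0, 0, 0], 12], [[0, 0, 0], [0, 0, 0], 12]]'

```text
time: 5.67
tool_pos: [0.5653, 0.1599, 0.1939]
tcp_rot: [-2.09, -2.345, 0.0]
wrist_force: [-0.6, 0.6, 1.3]
width: 0.227
grip_force: 40.3
```

>>> step_arm --targets '[[[0, 0, 0], [0, 0, 0], 12], [[0, 0, 0], [0, 0, -2], 12], [[0, 0, 0], [0, 0, -6], 12], [[0, 0, 0], [0, 0, -6], 12], [[0, 0, 0], [0, 0, -6], 12]]'

```text
time: 6.08
tool_pos: [0.5649, 0.1597, 0.2136]
tcp_rot: [-2.089, -2.345, 0.002]
wrist_force: [-0.1, 0.2, -4.7]
width: 0.225
grip_force: 41.6
```

```bash
python3 - <<'E'
from h import *
np.set_printoptions(precision=4,suppress=True)
plan((.470,-.191,.325),-.09)
E
```

```text
t 6.0833 pos [0.5649 0.1597 0.2136] width 0.22491150620575043 F [-0.0648  0.1886 -4.7018] R [-0.1147  0.9934 -0.0017  0.9934  0.1147 -0.0004 -0.0002 -0.0017 -1.    ]
shift mm [-337.5093 -134.714  -111.0572]
turn [-0.0017  0.0004  0.205 ]
```

>>> step_arm --targets '[[[0, 0, 0], [0, 0, -15], 12], [[0, 0, 0], [0, 0, -27], 12], [[0, 0, 0], [0, 0, -30], 12], [[0, 0, 0], [0, 0, -27], 12], [[0, 0, 0], [-10, -4, -12], 12]]'

```text
time: 6.5
tool_pos: [0.5644, 0.1508, 0.3299]
tcp_rot: [2.086, 2.344, 0.011]
wrist_force: [1.7, 0.1, -3.8]
width: 0.226
grip_force: 41.6
```

>>> step_arm --targets '[[[0, 0, 0], [-20, -8, 0], 12], [[0, 0, 0], [-30, -12, 0], 12], [[0, 0, 0], [-30, -12, 0], 12], [[0, 0, 0], [-30, -12, 0], 12], [[0, 0, 0], [-30, -12, 0], 12]]'

```text
time: 6.92
tool_pos: [0.5215, 0.0022, 0.3241]
tcp_rot: [-2.089, -2.345, 0.002]
wrist_force: [-0.1, -1.1, -4.5]
width: 0.227
grip_force: 41.6
```

>>> step_arm --targets '[[[0, 0, 0], [-30, -12, 0], 12], [[0, 0, 0], [-30, -12, 0], 12], [[0, 0, 0], [-30, -12, 0], 12], [[0, 0, 0], [-30, -12, 0], 12], [[0, 0, 0], [-30, -12, 0], 12]]'

```text
time: 7.33
tool_pos: [0.4789, -0.1536, 0.3242]
tcp_rot: [-2.089, -2.345, 0.001]
wrist_force: [1.1, -1.1, -4.1]
width: 0.226
grip_force: 41.5
```

>>> step_arm --targets '[[[0, 0, 0.02], [-25, -10, 0], 12], [[0, 0, 0.05], [-10, -4, 0], 12], [[0, 0, 0.06], [0, 0, 0], 12], [[0, 0, 0.05], [0, 0, 0], 12], [[0, 0, 0.025], [0, 0, 0], 12]]'

```text
time: 7.75
tool_pos: [0.4692, -0.1891, 0.324]
tcp_rot: [-2.322, -2.114, 0.002]
wrist_force: [-0.5, 0.2, -4.6]
width: 0.225
grip_force: 41.6
```

```bash
python3 - <<'E'
from h import *
np.set_printoptions(precision=4,suppress=True)
plan((.470,-.191,.325),-.09)
a=read_camera("side")[:,:,::-1];b=read_camera("top")[:,:,::-1]
f=lambda i:cv2.resize(i,None,fx=4,fy=4,interpolation=cv2.INTER_CUBIC)
cv2.imwrite("pics/e.png",np.hstack([f(a[180:320,250:350]),f(b[155:295,350:450])]))
for c in("side","top"):
  for q in("gauge_foot","gauge_head"):
    print(c,q,[(np.round(r["at"],1),round(r["score"],2)) for r in tip_of(c,q)])
s=read_state();p=np.array(s["tool_pos"])
print(proj("side",[p-[0,0,.054],p-[0,0,.196],[.4703,-.1907,.07]]))
E
```

```text
t 7.75 pos [ 0.4692 -0.1891  0.324 ] width 0.22487420485121573 F [-0.5179  0.2055 -4.6138] R [ 0.0937  0.9956 -0.0018  0.9956 -0.0937  0.0004  0.0002 -0.0018 -1.    ]
shift mm [-1.8494  0.9718 -1.0055]
turn [-0.0018 -0.0002 -0.0038]
side gauge_foot [(array([274.3, 312. ]), 0.9), (array([146.5, 262.8]), 0.78)]
side gauge_head [(array([108. , 255.9]), 0.57), (array([226. , 310.5]), 0.56)]
top gauge_foot [(array([163.4, 226. ]), 0.84), (array([228.4, 394.6]), 0.82), (array([212.8, 215. ]), 0.65)]
top gauge_head [(array([151.5, 214.4]), 0.51), (array([228.3, 408.9]), 0.49), (array([183. , 315.7]), 0.22)]
[[313.122  227.3385]
 [315.3973 272.5239]
 [316.6962 288.0248]]
```

View pics/e.png

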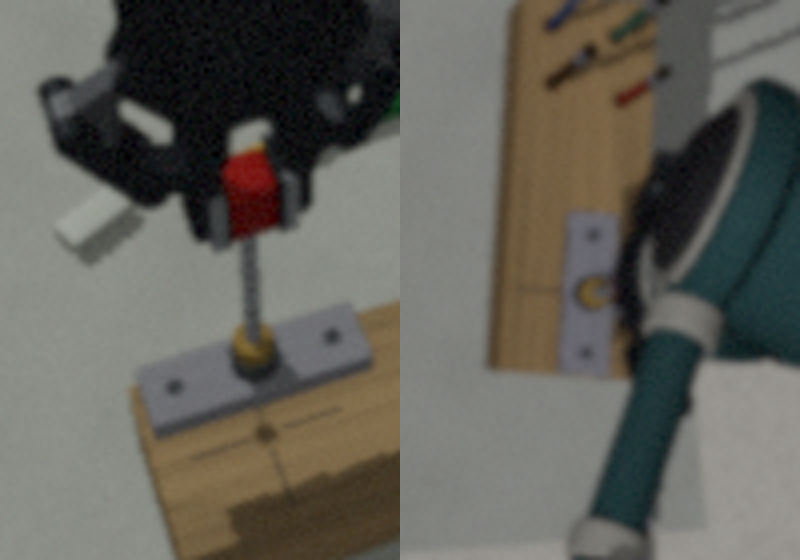

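```bash
python3 - <<'E'
from h import *
np.set_printoptions(precision=4,suppress=True)
print("holes mid",tri((397.4,228.5),(313.25,270.4)))
for z in(.138,.142,.146): print(onz("top",[(397.4,228.5)],z),onz("side",[(313.25,270.4)],z))
print("boss",onz("top",[(398.25,227.5)],.164),onz("side",[(313.5,264)],.164))
print("hole",tri((393,228),(316.5,288.2)))
print("head side", onz("side",[(250+252/4,180+195/4)],.270))
E
```

```text
holes mid (array([ 0.4673, -0.1881,  0.139 ]), np.float64(0.0014577377836137212))
[[ 0.468  -0.1884  0.138 ]] [[ 0.4667 -0.1874  0.138 ]]
[[ 0.4679 -0.1877  0.142 ]] [[ 0.466  -0.1894  0.142 ]]
[[ 0.4678 -0.1869  0.146 ]] [[ 0.4653 -0.1913  0.146 ]]
boss [[ 0.4698 -0.1854  0.164 ]] [[ 0.4671 -0.1893  0.164 ]]
hole (array([ 0.4704, -0.1906,  0.0691]), np.float64(0.000835780222197506))
head side [[ 0.4692 -0.1901  0.27  ]]
```

Both views show the foot's boss (side ≈(313,265), top ≈(398,227)) almost over the pencil cross (side ≈(316,288)). It is about 3 mm short, so I'll correct while lowering.

>>> step_arm --targets '[[[0, 0, 0], [-1, 1.6, 8], 12], [[0, 0, 0], [-1, 1.6, 10], 12], [[0, 0, 0], [0, 0, 10], 12], [[0, 0, 0], [0, 0, 8], 12], [[0, 0, 0], [0, 0, 4], 12]]'

```text
time: 8.47
tool_pos: [0.4725, -0.19, 0.2822]
tcp_rot: [-2.316, -2.117, 0.002]
wrist_force: [-0.8, 0.3, -5.8]
width: 0.224
grip_force: 41.5
```

```bash
python3 - <<'E'
from h import *
np.set_printoptions(precision=4,suppress=True)
plan((.470,-.191,.285),-.09)
a=read_camera("side")[:,:,::-1];b=read_camera("top")[:,:,::-1]
f=lambda i:cv2.resize(i,None,fx=5,fy=5,interpolation=cv2.INTER_CUBIC)
cv2.imwrite("pics/f.png",np.hstack([f(a[225:325,275:355]),f(b[175:275,370:430])]))
E
```

```text
t 8.4667 pos [ 0.4725 -0.19    0.2822] width 0.2243718783307858 F [-0.8483  0.3275 -5.8419] R [ 0.0897  0.996  -0.0037  0.996  -0.0897  0.0017  0.0014 -0.0038 -1.    ]
shift mm [-1.2433 -2.4391 -2.8118]
turn [-0.0038 -0.0014  0.0002]
```

View pics/f.png

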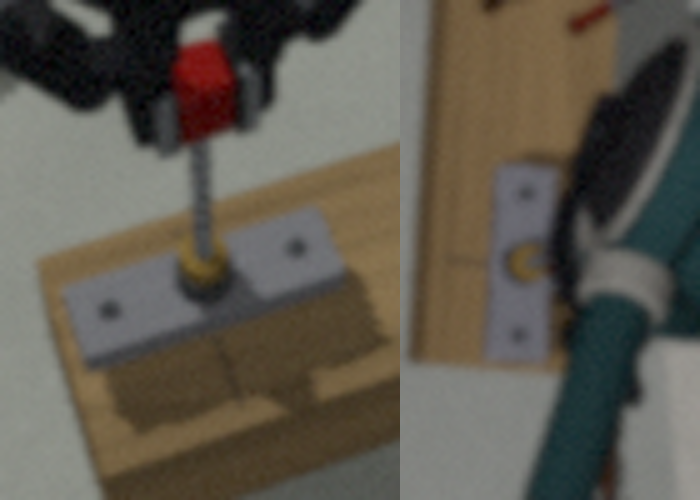

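```bash
python3 - <<'E'
from h import *
np.set_printoptions(precision=4,suppress=True)
print("holes mid",tri((394.7,227.9),(315.7,280.7)))
for z in(.097,.1): print(onz("top",[(394.7,227.9)],z),onz("side",[(315.7,280.7)],z))
print("ends",onz("side",[(275+110/5,225+311/5),(275+297/5,225+246/5)],.098),onz("top",[(395.6,213.8),(393.8,242)],.098))
plan((.470,-.191,.285),-.09)
E
```

```text
holes mid (array([ 0.47  , -0.1893,  0.0987]), np.float64(0.0007740212996322184))
[[ 0.4704 -0.1898  0.097 ]] [[ 0.4699 -0.1885  0.097 ]]
[[ 0.4703 -0.1892  0.1   ]] [[ 0.4694 -0.1898  0.1   ]]
ends [[ 0.434  -0.1862  0.098 ]
 [ 0.5063 -0.1917  0.098 ]] [[ 0.5061 -0.1929  0.098 ]
 [ 0.4348 -0.1862  0.098 ]]
t 8.5667 pos [ 0.4727 -0.1901  0.2829] width 0.23035439312566597 F [-0.7528  0.7693 -3.4488] R [ 0.0898  0.996  -0.0032  0.996  -0.0897  0.0015  0.0012 -0.0033 -1.    ]
shift mm [-1.1682 -2.6076 -2.0616]
turn [-0.0033 -0.0012  0.0001]
```

>>> step_arm --targets '[[[-0.003, -0.001, 0], [-1, 0, 3], 12], [[0, 0, 0], [0, 0, 3], 12], [[0, 0, 0], [0, 0, 2], 12], [[0, 0, 0], [0, 0, 1], 12], [[0, 0, 0], [0, 0, 0], 12]]'

```text
time: 8.98
tool_pos: [0.4734, -0.1915, 0.2758]
tcp_rot: [2.317, 2.117, 0.002]
wrist_force: [-0.3, -0.3, -4.2]
width: 0.225
grip_force: 41.5
```

>>> step_arm --targets '[[[0, 0, 0], [0, 0, 1], 12], [[0, 0, 0], [0, 0, 1], 12], [[0, 0, 0], [0, 0, 1], 12], [[0, 0, 0], [0, 0, 0], 12], [[0, 0, 0], [0, 0, 0], 12]]'

```text
time: 9.4
tool_pos: [0.4735, -0.1915, 0.2728]
tcp_rot: [2.317, 2.117, 0.002]
wrist_force: [0.2, 0.5, -4.4]
width: 0.228
grip_force: 41.5
```

>>> step_arm --targets '[[[0, 0, 0], [0, 0, 1], 12], [[0, 0, 0], [0, 0, 0.5], 12], [[0, 0, 0], [0, 0, 0.5], 12], [[0, 0, 0], [0, 0, 0], 12], [[0, 0, 0], [0, 0, 0], 12]]'

```text
time: 9.82
tool_pos: [0.4735, -0.1915, 0.2708]
tcp_rot: [2.317, 2.117, 0.002]
wrist_force: [-0.2, 1.0, -4.4]
width: 0.226
grip_force: 41.6
```

```bash
python3 - <<'E'
from h import *
np.set_printoptions(precision=4,suppress=True)
plan((.470,-.191,.265),-.09)
A=np.mean([read_camera("side").astype(float) for _ in range(4)],0).astype(np.uint8)[:,:,::-1]
b=np.mean([read_camera("top").astype(float) for _ in range(4)],0).astype(np.uint8)[:,:,::-1]
f=lambda i:cv2.resize(i,None,fx=7,fy=7,interpolation=cv2.INTER_CUBIC)
cv2.imwrite("pics/g.png",np.hstack([f(A[260:340,285:350]),f(b[195:275,380:420])]))
E
```

```text
t 9.8167 pos [ 0.4735 -0.1915  0.2708] width 0.22604087615718732 F [-0.1969  1.0139 -4.4331] R [ 0.0898  0.996   0.0028  0.996  -0.0898 -0.0012 -0.001   0.0029 -1.    ]
shift mm [ 0.1989 -3.5197  5.8002]
turn [0.0029 0.001  0.    ]
```

View pics/g.png

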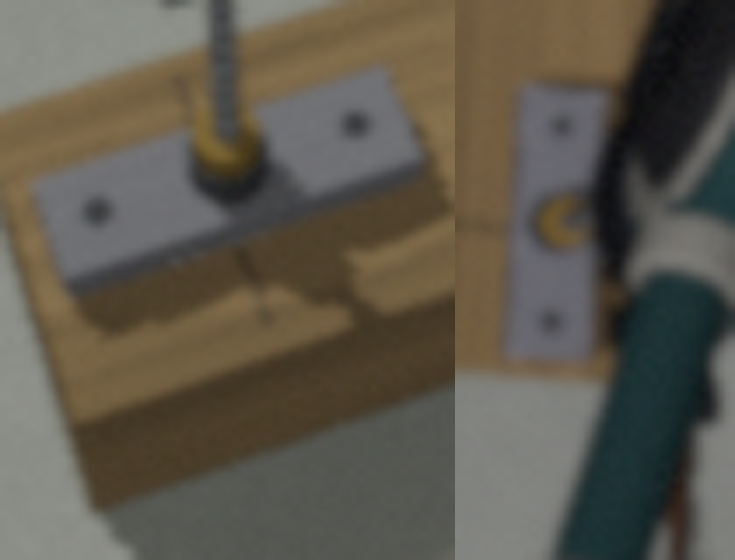

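```bash
python3 - <<'E'
from h import *
np.set_printoptions(precision=4,suppress=True)
print("holes mid",tri((394.5,226.86),(317.29,283.93)))
for z in(.085,.087,.089): print(onz("top",[(394.5,226.86)],z),onz("side",[(317.29,283.93)],z))
g=lambda P,o:[(o[0]+x/7,o[1]+y/7) for x,y in P]
L=onz("side",g([(180,80),(268,318)],(285,260)),.07)
print("line across",L,np.interp(-.1907,L[::-1,1],L[::-1,0]))
print("along line top",onz("top",g([(5,226),(45,227)],(380,195)),.07))
plan((.470,-.191,.265),-.09)
E
```

```text
holes mid (array([ 0.4725, -0.1911,  0.0867]), np.float64(0.001559016618844814))
[[ 0.4733 -0.1916  0.085 ]] [[ 0.4721 -0.1902  0.085 ]]
[[ 0.4733 -0.1912  0.087 ]] [[ 0.4717 -0.1911  0.087 ]]
[[ 0.4732 -0.1909  0.089 ]] [[ 0.4714 -0.192   0.089 ]]
line across [[ 0.4739 -0.1545  0.07  ]
 [ 0.4673 -0.2265  0.07  ]] 0.4705763006325257
along line top [[ 0.4731 -0.1585  0.07  ]
 [ 0.4725 -0.1734  0.07  ]]
t 10.2167 pos [ 0.4735 -0.1916  0.2709] width 0.22638896144149234 F [ 0.2499  0.5423 -3.4422] R [ 0.0899  0.9959  0.003   0.9959 -0.0899 -0.0013 -0.001   0.0031 -1.    ]
shift mm [ 0.2437 -3.5787  5.9176]
turn [ 0.0031  0.001  -0.    ]
```

The holes in the foot show at side ≈(317,284) and top ≈(394,227). That puts the foot 3 mm above the block and about 2 mm too far in +x, so I'll correct and set it down.

>>> step_arm --targets '[[[0.003, 0.001, 0], [0, -1.5, 0], 12], [[0, 0, 0], [0, 0, 0], 12], [[0, 0, 0], [0, 0, 0.7], 12], [[0, 0, 0], [0, 0, 0.7], 12], [[0, 0, 0], [0, 0, 0], 12]]'

```text
time: 10.63
tool_pos: [0.4719, -0.1914, 0.2693]
tcp_rot: [-2.319, -2.119, 0.0]
wrist_force: [-0.4, -0.4, -3.7]
width: 0.228
grip_force: 41.6
```

>>> step_arm --targets '[[[0, 0, 0], [0, 0, 0.5], 12], [[0, 0, 0], [0, 0, 0.5], 12], [[0, 0, 0], [0, 0, 0.5], 12], [[0, 0, 0], [0, 0, 0], 12], [[0, 0, 0], [0, 0, 0], 12]]'

```text
time: 11.05
tool_pos: [0.4721, -0.1915, 0.2686]
tcp_rot: [2.319, 2.119, -0.0]
wrist_force: [-2.6, 0.8, 1.4]
width: 0.23
grip_force: 42.3
```

>>> step_arm --targets '[[[0, 0, 0], [0, 0, 0.5], 12], [[0, 0, 0], [0, 0, 0.5], 12], [[0, 0, 0], [0, 0, 0.5], 12], [[0, 0, 0], [0, 0, 0], 12], [[0, 0, 0], [0, 0, 0], 12]]'

```text
time: 11.47
tool_pos: [0.4721, -0.1915, 0.2665]
tcp_rot: [2.319, 2.119, 0.0]
wrist_force: [-1.7, -0.1, 1.3]
width: 0.23
grip_force: 42.4
```

>>> step_arm --targets '[[[0, 0, 0], [0, 0, 0.5], 12], [[0, 0, 0], [0, 0, 0.5], 12], [[0, 0, 0], [0, 0, 0.5], 12], [[0, 0, 0], [0, 0, 0], 12], [[0, 0, 0], [0, 0, 0], 12]]'

```text
time: 11.88
tool_pos: [0.472, -0.1914, 0.2648]
tcp_rot: [2.319, 2.119, 0.0]
wrist_force: [-2.5, 0.1, -0.3]
width: 0.233
grip_force: 42.3
```

>>> step_arm --targets '[[[0, 0, 0], [0, 0, 1], 12], [[0, 0, 0], [0, 0, 1], 12], [[0, 0, 0], [0, 0, 1], 12], [[0, 0, 0], [0, 0, 1], 12], [[0, 0, 0], [0, 0, 0], 12]]'

```text
time: 12.3
tool_pos: [0.472, -0.1914, 0.2607]
tcp_rot: [2.319, 2.119, -0.0]
wrist_force: [-0.8, -0.3, -0.7]
width: 0.225
grip_force: 42.1
```

>>> step_arm --targets '[[[0, 0, 0], [0, 0, 0.7], 12], [[0, 0, 0], [0, 0, 0.7], 12], [[0, 0, 0], [0, 0, 0.7], 12], [[0, 0, 0], [0, 0, 0], 12], [[0, 0, 0], [0, 0, 0], 12]]'

```text
time: 12.72
tool_pos: [0.472, -0.1914, 0.2587]
tcp_rot: [2.319, 2.119, -0.0]
wrist_force: [-1.3, -0.3, 0.1]
width: 0.225
grip_force: 42.2
```

>>> step_arm --targets '[[[0, 0, 0], [0, 0, 0.5], 12], [[0, 0, 0], [0, 0, 0.5], 12], [[0, 0, 0], [0, 0, 0], 12], [[0, 0, 0], [0, 0, 0], 12]]'

```text
time: 13.05
tool_pos: [0.472, -0.1914, 0.2578]
tcp_rot: [2.319, 2.119, 0.0]
wrist_force: [-2.2, -0.3, 0.7]
width: 0.227
grip_force: 42.3
```

>>> step_arm --targets '[[[0, 0, 0], [0, 0, 0.5], 12], [[0, 0, 0], [0, 0, 0.5], 12], [[0, 0, 0], [0, 0, 0], 12], [[0, 0, 0], [0, 0, 0], 12]]'

```text
time: 13.38
tool_pos: [0.472, -0.1914, 0.2568]
tcp_rot: [2.319, 2.119, -0.0]
wrist_force: [-2.5, -1.3, 0.6]
width: 0.227
grip_force: 42.3
```

>>> step_arm --targets '[[[0, 0, 0], [0, 0, 0.5], 12], [[0, 0, 0], [0, 0, 0.5], 12], [[0, 0, 0], [0, 0, 0], 12], [[0, 0, 0], [0, 0, 0], 12]]'

```text
time: 13.72
tool_pos: [0.472, -0.1914, 0.2558]
tcp_rot: [2.319, 2.119, -0.0]
wrist_force: [-2.4, -0.3, 0.6]
width: 0.225
grip_force: 42.3
```

>>> step_arm --targets '[[[0, 0, 0], [0, 0, 0.7], 12], [[0, 0, 0], [0, 0, 0.7], 12], [[0, 0, 0], [0, 0, 0.7], 12], [[0, 0, 0], [0, 0, 0], 12]]'

```text
time: 14.05
tool_pos: [0.472, -0.1914, 0.2536]
tcp_rot: [-2.319, -2.119, 0.0]
wrist_force: [-1.2, -0.5, 0.3]
width: 0.226
grip_force: 42.2
```

>>> step_arm --targets '[[[0, 0, 0], [0, 0, 1], 12], [[0, 0, 0], [0, 0, 1], 12], [[0, 0, 0], [0, 0, 1], 12], [[0, 0, 0], [0, 0, 0], 12]]'

```text
time: 14.38
tool_pos: [0.472, -0.1914, 0.2505]
tcp_rot: [-2.319, -2.119, -0.0]
wrist_force: [-1.1, -1.4, 0.2]
width: 0.225
grip_force: 42.1
```

No resistance below the block's top, so the rod is in the hole. Going on down.

>>> step_arm --targets '[[[0, 0, 0], [0, 0, 1.2], 12], [[0, 0, 0], [0, 0, 1.2], 12], [[0, 0, 0], [0, 0, 1.2], 12], [[0, 0, 0], [0, 0, 1.2], 12], [[0, 0, 0], [0, 0, 1.2], 12]]'

```text
time: 14.8
tool_pos: [0.472, -0.1914, 0.2447]
tcp_rot: [2.319, 2.119, -0.0]
wrist_force: [-2.8, 0.1, 1.0]
width: 0.226
grip_force: 42.4
```

>>> step_arm --targets '[[[0, 0, 0], [0, 0, 1.2], 12], [[0, 0, 0], [0, 0, 1.2], 12], [[0, 0, 0], [0, 0, 1.2], 12], [[0, 0, 0], [0, 0, 1.2], 12], [[0, 0, 0], [0, 0, 1.2], 12]]'

```text
time: 15.22
tool_pos: [0.472, -0.1914, 0.2386]
tcp_rot: [-2.319, -2.119, 0.0]
wrist_force: [-2.5, -1.2, 1.2]
width: 0.229
grip_force: 42.4
```

>>> step_arm --targets '[[[0, 0, 0], [0, 0, 1], 12], [[0, 0, 0], [0, 0, 1], 12], [[0, 0, 0], [0, 0, 1], 12], [[0, 0, 0], [0, 0, 0], 12], [[0, 0, 0], [0, 0, 0], 12]]'

```text
time: 15.63
tool_pos: [0.4719, -0.1914, 0.2355]
tcp_rot: [-2.319, -2.119, 0.0]
wrist_force: [-2.1, -1.0, -0.6]
width: 0.224
grip_force: 42.1
```

The rod reading is now about 23 mm. I'll try a softer grip so that the pads slip on the head when the rod meets the bottom.

>>> step_arm --targets '[[[0, 0, 0], [0, 0, 0], 19], [[0, 0, 0], [0, 0, 0], 19], [[0, 0, 0], [0, 0, 0], 19]]' --grip_force 20

```text
time: 15.88
tool_pos: [0.472, -0.1913, 0.2355]
tcp_rot: [-2.319, -2.119, 0.0]
wrist_force: [-0.8, -1.3, -2.5]
width: 0.225
grip_force: 41.9
```

>>> step_arm --targets '[[[0, 0, 0], [0, 0, 0.5], 19], [[0, 0, 0], [0, 0, 0.5], 19], [[0, 0, 0], [0, 0, 0.5], 19], [[0, 0, 0], [0, 0, 0], 19]]'

```text
time: 16.22
tool_pos: [0.472, -0.1914, 0.2344]
tcp_rot: [-2.319, -2.119, -0.0]
wrist_force: [-1.8, -0.6, 0.9]
width: 0.226
grip_force: 42.3
```

>>> step_arm --targets '[[[0, 0, 0], [0, 0, 0], 20], [[0, 0, 0], [0, 0, 0], 20], [[0, 0, 0], [0, 0, 0], 20]]' --grip_force 20

```text
time: 16.47
tool_pos: [0.472, -0.1913, 0.2342]
tcp_rot: [-2.319, -2.119, -0.0]
wrist_force: [-1.8, 0.1, 0.2]
width: 0.233
grip_force: 1.1
```

>>> step_arm --targets '[[[0, 0, 0], [0, 0, 0], 19.7], [[0, 0, 0], [0, 0, 0], 19.7], [[0, 0, 0], [0, 0, 0], 19.7], [[0, 0, 0], [0, 0, 0], 19.7]]' --grip_force 20

```text
time: 16.8
tool_pos: [0.4719, -0.1913, 0.2343]
tcp_rot: [-2.319, -2.119, 0.0]
wrist_force: [-2.3, 0.5, 1.7]
width: 0.239
grip_force: 8.5
```

The grip is now about 8 N, which acts as a slip clutch. Going on in small steps and watching the vertical force.

>>> step_arm --targets '[[[0, 0, 0], [0, 0, 0.4], 19.7], [[0, 0, 0], [0, 0, 0.4], 19.7], [[0, 0, 0], [0, 0, 0.4], 19.7], [[0, 0, 0], [0, 0, 0.4], 19.7], [[0, 0, 0], [0, 0, 0], 19.7]]'

```text
time: 17.22
tool_pos: [0.4719, -0.1914, 0.2325]
tcp_rot: [-2.319, -2.119, 0.0]
wrist_force: [-2.5, 0.2, 0.7]
width: 0.233
grip_force: 8.4
```

>>> step_arm --targets '[[[0, 0, 0], [0, 0, 0.4], 19.7], [[0, 0, 0], [0, 0, 0.4], 19.7], [[0, 0, 0], [0, 0, 0.4], 19.7], [[0, 0, 0], [0, 0, 0.4], 19.7], [[0, 0, 0], [0, 0, 0], 19.7]]'

```text
time: 17.63
tool_pos: [0.4719, -0.1914, 0.2309]
tcp_rot: [-2.319, -2.119, 0.0]
wrist_force: [-2.8, 0.1, 0.4]
width: 0.231
grip_force: 8.5
```

>>> step_arm --targets '[[[0, 0, 0], [0, 0, 0.5], 19.7], [[0, 0, 0], [0, 0, 0.5], 19.7], [[0, 0, 0], [0, 0, 0.5], 19.7], [[0, 0, 0], [0, 0, 0.5], 19.7], [[0, 0, 0], [0, 0, 0], 19.7]]'

```text
time: 18.05
tool_pos: [0.472, -0.1914, 0.2289]
tcp_rot: [-2.319, -2.119, 0.0]
wrist_force: [-3.1, -0.2, 0.8]
width: 0.236
grip_force: 8.5
```

>>> step_arm --targets '[[[0, 0, 0], [0, 0, 0.5], 19.7], [[0, 0, 0], [0, 0, 0.5], 19.7], [[0, 0, 0], [0, 0, 0.5], 19.7], [[0, 0, 0], [0, 0, 0.5], 19.7], [[0, 0, 0], [0, 0, 0], 19.7]]'

```text
time: 18.47
tool_pos: [0.472, -0.1914, 0.2269]
tcp_rot: [-2.319, -2.119, 0.0]
wrist_force: [-3.0, -0.6, 0.3]
width: 0.234
grip_force: 8.5
```

>>> step_arm --targets '[[[0, 0, 0], [0, 0, 0.5], 19.7], [[0, 0, 0], [0, 0, 0.5], 19.7], [[0, 0, 0], [0, 0, 0.5], 19.7], [[0, 0, 0], [0, 0, 0.5], 19.7], [[0, 0, 0], [0, 0, 0], 19.7]]'

```text
time: 18.88
tool_pos: [0.472, -0.1914, 0.2249]
tcp_rot: [-2.319, -2.119, 0.0]
wrist_force: [-3.3, -0.4, 0.0]
width: 0.228
grip_force: 8.5
```

>>> step_arm --targets '[[[0, 0, 0], [0, -0.2, 0.5], 19.7], [[0, 0, 0], [0, 0, 0.5], 19.7], [[0, 0, 0], [0, 0, 0.5], 19.7], [[0, 0, 0], [0, 0, 0.5], 19.7], [[0, 0, 0], [0, 0, 0], 19.7]]'

```text
time: 19.3
tool_pos: [0.4719, -0.1914, 0.223]
tcp_rot: [2.319, 2.119, 0.0]
wrist_force: [-2.7, -0.9, -0.2]
width: 0.233
grip_force: 8.5
```

>>> step_arm --targets '[[[0, 0, 0], [0, -0.2, 0.5], 19.7], [[0, 0, 0], [0, 0, 0.5], 19.7], [[0, 0, 0], [0, 0, 0.5], 19.7], [[0, 0, 0], [0, 0, 0.5], 19.7], [[0, 0, 0], [0, 0, 0], 19.7]]'

```text
time: 19.72
tool_pos: [0.4718, -0.1914, 0.2211]
tcp_rot: [2.319, 2.119, 0.0]
wrist_force: [-2.3, -1.0, 0.2]
width: 0.231
grip_force: 8.4
```

>>> step_arm --targets '[[[0, 0, 0], [0, -0.2, 0.5], 19.7], [[0, 0, 0], [0, 0, 0.5], 19.7], [[0, 0, 0], [0, 0, 0.5], 19.7], [[0, 0, 0], [0, 0, 0.5], 19.7], [[0, 0, 0], [0, 0, 0], 19.7]]'

```text
time: 20.13
tool_pos: [0.4717, -0.1914, 0.2191]
tcp_rot: [2.319, 2.119, 0.001]
wrist_force: [-0.5, -0.5, 0.9]
width: 0.236
grip_force: 8.5
```

>>> step_arm --targets '[[[0, 0, 0], [0, 0, 0.5], 19.7], [[0, 0, 0], [0, 0, 0.5], 19.7], [[0, 0, 0], [0, 0, 0.5], 19.7], [[0, 0, 0], [0, 0, 0.5], 19.7], [[0, 0, 0], [0, 0, 0], 19.7]]'

```text
time: 20.55
tool_pos: [0.4717, -0.1914, 0.2171]
tcp_rot: [2.319, 2.119, 0.001]
wrist_force: [-0.9, -0.7, 0.5]
width: 0.238
grip_force: 8.5
```

>>> step_arm --targets '[[[0, 0, 0], [0, 0, 0.5], 19.7], [[0, 0, 0], [0, 0, 0.5], 19.7], [[0, 0, 0], [0, 0, 0.5], 19.7], [[0, 0, 0], [0, 0, 0.5], 19.7], [[0, 0, 0], [0, 0, 0], 19.7]]'

```text
time: 20.97
tool_pos: [0.4716, -0.1914, 0.2151]
tcp_rot: [2.319, 2.119, 0.0]
wrist_force: [1.0, -0.1, 1.1]
width: 0.233
grip_force: 8.5
```

>>> step_arm --targets '[[[0, 0, 0], [0, 0, 0.5], 19.7], [[0, 0, 0], [0, 0, 0.5], 19.7], [[0, 0, 0], [0, 0, 0.5], 19.7], [[0, 0, 0], [0, 0, 0.5], 19.7], [[0, 0, 0], [0, 0, 0], 19.7]]'

```text
time: 21.38
tool_pos: [0.4716, -0.1914, 0.2131]
tcp_rot: [2.319, 2.119, 0.0]
wrist_force: [1.5, -1.5, 0.5]
width: 0.234
grip_force: 8.5
```

>>> step_arm --targets '[[[0, 0, 0], [0, 0, 0.5], 19.7], [[0, 0, 0], [0, 0, 0.5], 19.7], [[0, 0, 0], [0, 0, 0.5], 19.7], [[0, 0, 0], [0, 0, 0.5], 19.7], [[0, 0, 0], [0, 0, 0], 19.7]]'

```text
time: 21.8
tool_pos: [0.4716, -0.1914, 0.2111]
tcp_rot: [2.319, 2.119, 0.0]
wrist_force: [2.7, -0.8, 0.9]
width: 0.228
grip_force: 8.5
```

>>> step_arm --targets '[[[0, 0, 0], [0, 0.2, 0.5], 19.7], [[0, 0, 0], [0, 0, 0.5], 19.7], [[0, 0, 0], [0, 0, 0.5], 19.7], [[0, 0, 0], [0, 0, 0.5], 19.7], [[0, 0, 0], [0, 0, 0], 19.7]]'

```text
time: 22.22
tool_pos: [0.4717, -0.1914, 0.2095]
tcp_rot: [2.319, 2.119, 0.0]
wrist_force: [0.0, -2.0, 4.4]
width: 0.235
grip_force: 9.1
```

>>> step_arm --targets '[[[0, 0, 0], [0, 0, 0.2], 19.7], [[0, 0, 0], [0, 0, 0], 19.7], [[0, 0, 0], [0, 0, 0], 19.7], [[0, 0, 0], [0, 0, 0], 19.7], [[0, 0, 0], [0, 0, 0], 19.7]]'

```text
time: 22.63
tool_pos: [0.4717, -0.1915, 0.2095]
tcp_rot: [2.319, 2.119, 0.0]
wrist_force: [-1.1, -0.6, 6.5]
width: 0.23
grip_force: 9.3
```

The rod is on the bottom: the vertical force rose to 6.5 N and the arm stopped moving down. Releasing now.

>>> step_arm --targets '[[[0, 0, 0], [0, 0, 0], 22], [[0, 0, 0], [0, 0, 0], 28], [[0, 0, 0], [0, 0, 0], 45], [[0, 0, 0], [0, 0, 0], 70], [[0, 0, 0], [0, 0, 0], 85]]'

```text
time: 23.05
tool_pos: [0.4712, -0.1912, 0.2083]
tcp_rot: [-2.318, -2.118, 0.001]
wrist_force: [0.9, -0.7, -0.4]
width: 0.743
grip_force: 0.0
```

>>> step_arm --targets '[[[0, 0, 0], [0, 0, 0], 85], [[0, 0, 0], [0, 0, -5], 85], [[0, 0, 0], [0, 0, -20], 85], [[0, 0, 0], [0, 0, -30], 85], [[0, 0, 0], [0, 0, -30], 85]]'

```text
time: 23.47
tool_pos: [0.4708, -0.191, 0.294]
tcp_rot: [-2.317, -2.117, 0.002]
wrist_force: [0.9, 0.2, 0.2]
width: 0.992
grip_force: 0.0
```

>>> step_arm --targets '[[[0, 0, 0], [0, 0, -30], 85], [[0, 0, 0], [0, 0, -20], 85], [[0, 0, 0], [0, 0, 0], 85], [[0, 0, 0], [0, 0, 0], 85], [[0, 0, 0], [0, 0, 0], 85]]'

```text
time: 23.88
tool_pos: [0.4712, -0.1912, 0.3433]
tcp_rot: [-2.319, -2.119, 0.001]
wrist_force: [0.0, 0.1, -1.2]
width: 0.997
grip_force: 0.0
```

```bash
python3 - <<'E'
from h import *
a=read_camera("side")[:,:,::-1];b=read_camera("top")[:,:,::-1]
f=lambda i,k:cv2.resize(i,None,fx=k,fy=k,interpolation=cv2.INTER_CUBIC)
cv2.imwrite("pics/i.png",np.hstack([f(a[225:325,275:355],5),f(b[175:275,370:430],5)]))
E
```

```text
(no output)
```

View pics/i.png

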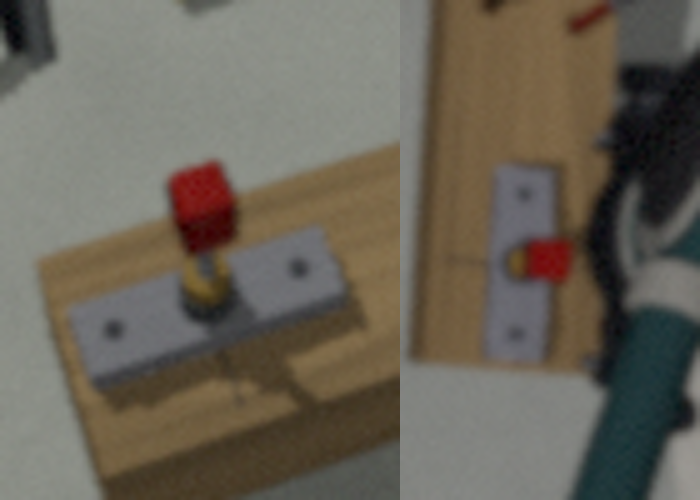

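```bash
python3 - <<'E'
from h import *
np.set_printoptions(precision=4,suppress=True)
print(tri((394,227.8),(316.3,284.6)),onz("top",[(394,227.8)],.084),onz("side",[(316.3,284.6)],.084))
print("head",tri((370+149/5,175+260/5),(275+205/5,225+208/5)))
E
```

```text
(array([ 0.4705, -0.1903,  0.084 ]), np.float64(0.0009559301877882485)) [[ 0.471  -0.1905  0.084 ]] [[ 0.47   -0.1902  0.084 ]]
head (array([ 0.471 , -0.191 ,  0.1546]), np.float64(0.00039894136104229446))
```

```bash
python3 -c "
from workcell import *
print(finish_job())"
```

```text
the job is handed in; nothing more can be done
None
```

The gauge is standing released on the block over the empty hole, foot flat and rod on the bottom, reading about 49 mm by my estimate from the arm's travel; the job is handed in, but no verdict came back, and I did not check the other things' positions.

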